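Sweep the loose nuts into the parts corral

TASK

With closed fingers, sweep the three loose yellow hexagon nuts across the bench through the open mouth of the three-sided parts corral, so that each lies wholly inside it. Only push the nuts along the bench: do not pinch them, press hard on them or pick them up, and leave the standing valve spring and everything else on the bench where it is.

Things in the scene. Friction and masses are not known exactly. Their poses are not given: they have to be found in the camera images.
- corral: the parts corral: a fixed three-sided aluminium fence on the bench with an orange floor sheet level with the bench (no lip or step at the mouth). Origin on the bench at the middle of its open mouth; its own +y axis points from the mouth inwards, its x axis runs along the mouth. Inside it is 170 mm wide (x from -85 to +85 mm) and 120 mm deep (y from 0 to 120 mm); the walls are 4 mm thick and 30 mm high. At yaw 0 the mouth faces the robot's right (world -y)
- nut1: a yellow zinc-plated steel hexagon nut lying flat and loose on the green bench, 30 mm across flats (34 mm across corners), 16 mm high, about 65 g, with a dark bore; origin at the centre of its underside, z up. It slides when pushed from the side at 2 to 12 mm above the bench
- nut2: as nut1, the second of the three alike nuts
- nut3: as nut1, the third of the three alike nuts
- spring: a dark steel valve spring standing on end among the nuts, 32 mm diameter, 45 mm high, loose, to be left alone; origin at the centre of its underside
- tappet: a steel bucket tappet standing on the robot's side of the nuts, 32 mm diameter, 26 mm high, loose, to be left alone; origin at the centre of its underside
- socket: a steel wrench socket standing beyond the nuts, 24 mm diameter, 38 mm high, loose, to be left alone; origin at the centre of its underside
- spray: a blue spray can standing far left, 66 mm diameter, 200 mm high, to be left alone; origin at the centre of its underside
- caliper: a steel caliper lying at the far edge of the bench, its 240 mm beam along its own y, 8 mm high, to be left alone; origin under the middle of the beam
- pliers: red and black handled pliers lying at the far edge, about 160 mm long, 16 mm high, to be left alone; origin under the pivot
Things that resemble listed ones, but are neither listed nor needed, are in the scene too. Leave any blue look-alike of the nut2 alone.

How it is judged (in metres and radians):
At the end, for the whole second after the job is handed in: All three nuts lie still on the bench inside the corral: each nut's centre is at least 15 mm inside the mouth line and between the side and back walls (y of nut1 in the frame of corral between 0.015 and 0.12 m and x of nut1 in the frame of corral between -0.085 and 0.085 m and height (world z) of each of nut1, nut2, nut3 below 0.02 m and linear speed of each of nut1, nut2, nut3 below 0.02 m/s and y of nut2 in the frame of corral between 0.015 and 0.12 m and x of nut2 in the frame of corral between -0.085 and 0.085 m and y of nut3 in the frame of corral between 0.015 and 0.12 m and x of nut3 in the frame of corral between -0.085 and 0.085 m); the robot touches nothing.
It fails at once if a nut is lifted (its underside more than 25 mm above the bench) (height (world z) of any of nut1, nut2, nut3 above 0.025 m).
It fails at once if a nut is pinched or pressed hard (fingers on a nut with more than 30 N) (contact force between the fingers and nut1 above 30 N or contact force between the fingers and nut2 above 30 N or contact force between the fingers and nut3 above 30 N).
It fails at once if the valve spring, the tappet or the socket is moved more than 12 mm (distance of any of spring, tappet, socket from where it was at the start of the episode above 0.012 m).
It fails at once if the spray can, the caliper or the pliers are moved more than 20 mm (distance of any of spray, caliper, pliers from where it was at the start of the episode above 0.02 m).
It fails at once if the valve spring, the tappet, the socket or the spray can is tipped (more than 0.5 rad) (angle between any of spring, tappet, socket, spray's own z axis and vertical above 0.5 rad).
It also fails if it takes over 61 s, if anything falls off the work surface, if the arm or the gripper's body presses on something with over 40 N, if the wrist force passes 120 N, or if a joint passes its speed limit or range.

ROBOT

A 7-joint arm with a two-finger parallel gripper is mounted at the origin on the work surface. World frame = base frame: x ahead of the robot, y to its left, z up, the work surface at z = 0. Lengths are in m, angles in degrees, forces in N, time in s.
With the tool pointing down it reaches from about 0.425 to 0.95 m from the base axis. Payload 4.7 kg.
Tool frame: the origin (TCP) lies on the centre line of the jaws, within the pads' length; the fingertips stand bot.tip_reach ahead of it and the grasp point (between the pads) lies 6 mm ahead of it (bot.tip_reach is the distance from the TCP to the fingertips, in m); z points along the fingers, y is the line along which they close (so a half turn about z gives the same grasp; the last joint's range is limited). The gripper opens to 85 mm and grips with 20 to 120 N. Pads are 22 mm wide; open, the fingers measure 114 mm over their backs; the gripper's body (76 mm by 85 mm) begins 54 mm behind the grasp point. The pads swing forward as they close: fully open they stand 13 mm farther back than shut.
Start: joints at [-73.734, 26.849, -2.785, 87.806, 1.381, 65.374, -4.715], TCP at [0.208, 0.642, 0.256] pointing down, gripper open.
Joint ranges: [-148.3, 148.3], [-19.14, 114.17], [-79.39, 73.82], [5.75, 140.21], [-59.74, 239.74], [12.07, 113.84], [-152.46, 152.46]. Speed limits (degrees/s): [147.25, 147.25, 180, 180, 180, 180, 180].

INTERFACE

Orientations are given as a 3x3 rotation matrix whose columns are the frame's x, y, z axes.
In Python, from bench import bot gives the robot as it stands. The module is installed in compiled form; this text tells all that it offers.
- The arm moves only by the tool step_arm, never from a script. Its argument "steps" is a list of rows, each a list of 3 entries, a list of its own where there are three numbers: the shift along the tool's x, y, z as a fraction of full scale, then the turn, a rotation vector about the tool's x, y, z as a fraction of full scale, then the opening, from 0 (shut) to 1 (fully open). A call has 1 to 8 rows; each row shifts and turns the commanded pose from where the row before left it, along the tool's axes as they then stand; what a row does not reach is not made up. Full scale, the value 1, is 25 mm for a shift and 10 degrees for a turn. A row lasts 1/8 s, in which the tool goes at most 62.5 mm and 10.7 degrees, less where a joint would pass 70% of its speed; a pose out of reach is approached as far as the arm can. A call with a number of a shift or a turn outside -1 to 1 is refused whole. A call with a gripper value outside its range is refused whole. The fingers move at their own pace and stop on an object; "grip_force" is the grip in N (left out, the last holds). Time passes only in rows, so rows that do not move let the fingers close. It gives the time, the measured TCP pose, the force, the opening and the grip force at its end, in the units of the state.
- bot.sense(): the state, without advancing time (a new reading comes with each control period).
- bot.snapshot(name): name is "scene" or "top"; returns the picture (420x560x3 uint8, blue, green, red); there is no depth.
- bot.camera_params(name): a dict with "vfov" (degrees; the focal length in pixels is half the picture's height over the tangent of half this angle, whatever the lens; pixels are square), "cx", "cy" (the principal point, pixels), "k1" (the pictures are not rectified: a ray, as slopes to the right and down, at radius r is drawn at 1 + k1 r^2 times it, then the intrinsics apply), "R" (3x3) and "t" (3): a world point X has camera coordinates R X + t. Camera axes: x right, y down, z forward; pixel columns grow to the right and rows downward; lengths in m; the calibration is good to about 2 mm. A picture is of the moment at which its call begins. camera_params takes no time and is no camera call.
- bot.hand_in(): hands the job in; it is judged then, once.
The state is a dict: "time_s": time; "joints": joint angles; "qvel": joint speeds; "effort": joint torques, N m; "tcp_pos": TCP position; "ee_rot": TCP orientation; "wrist_force": force on the tool from outside, world axes, zero at the start; "torque": the same for the moment, N m; "gripper_width": finger opening in m; "gripper_force": force on a finger pad.
Only numpy, scipy, OpenCV 4.12 (cv2) and the standard library are available. Lean on these libraries where they do the work, as an engineer would, in place of code of your own. Each camera call takes 0.05 s, during which the arm holds its last target. There are 200 camera calls.

## Working session

There is one attempt and no reset: what is moved stays moved. The work goes in short steps, Python scripts to look and compute and a tool call to move; the robot and the scene stay as the last step left them, time stands still between calls to the robot, and variables do not carry over. Pictures are saved under pics/ and viewed, at most 10 in all, crops included, and the job is handed in when it is done.

Besides the shell and the picture viewer there is one more tool, called by a JSON object that holds its "fn" and its "kwargs". step_arm: Moves the arm, as the interface text tells. Shift numbers are shares of 25 mm and turn numbers shares of 10 degrees, none past 1 either way. Its arguments: {"type":"object","properties":{"steps":{"type":"array","items":{"type":"array"}},"grip_force":{"type":"number"}},"required":["steps"]}

```bash
mkdir -p pics; cat > h.py <<'E'
import numpy as np, cv2
from bench import bot
def K(n):
    p=bot.camera_params(n); f=210/np.tan(np.radians(p["vfov"])/2); return p,f
def pix2w(n,u,v,z=0.):
    p,f=K(n); d=np.array([(u-p["cx"])/f,(v-p["cy"])/f]); s=d.copy()
    for _ in range(20): s=d/(1+p["k1"]*(s@s))
    R=np.array(p["R"]);t=np.array(p["t"]); c=-R.T@t; r=R.T@np.array([*s,1.]); 
    return c+r*(z-c[2])/r[2]
def w2pix(n,X):
    p,f=K(n); q=np.array(p["R"])@np.array(X)+np.array(p["t"]); s=q[:2]/q[2]; s=s*(1+p["k1"]*(s@s)); return s*f+[p["cx"],p["cy"]]
E
python3 - <<'E'
from h import *
for n in("top","scene"): cv2.imwrite(f"pics/{n}0.png",bot.snapshot(n)); p=bot.camera_params(n); print(n,-np.array(p["R"]).T@np.array(p["t"]))
s=bot.sense(); print(s["time_s"],s["tcp_pos"],s["ee_rot"],s["gripper_width"],bot.tip_reach)
E
```

```text
top [0.52687523 0.09384145 0.85741407]
scene [ 1.09996416 -0.44965037  0.62603067]
0.1 [0.2075477  0.64178799 0.25536863] [[-9.51491188e-01  3.07675617e-01 -4.83368904e-04]
 [ 3.07675989e-01  9.51489640e-01 -1.71808038e-03]
 [-6.86909360e-05 -1.78345935e-03 -9.99998407e-01]] 0.08559316607449155 0.025
```

View pics/top0.png

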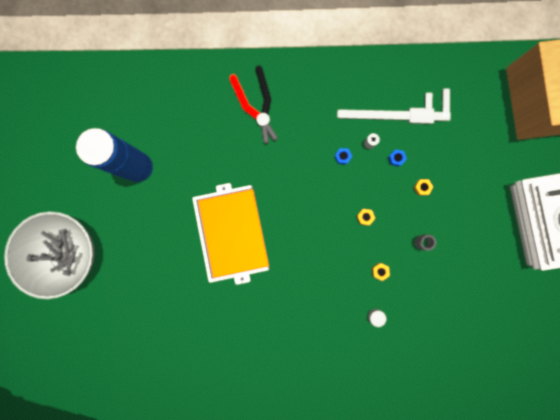

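View pics/scene0.png

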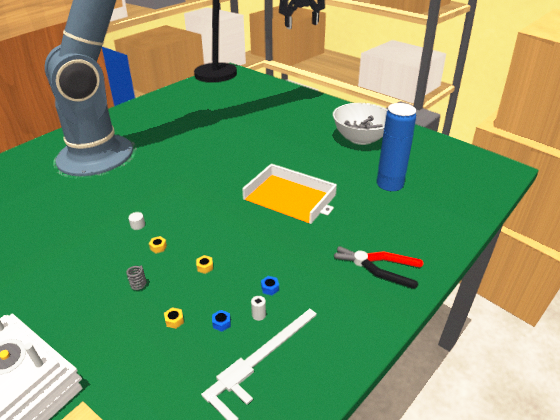

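The top view shows the yellow nuts at (424,187), (366,217) and (381,272), with the spring at (427,242), tappet at (378,318), socket at (372,140) and blue look-alikes at (344,156) and (398,158). The corral mouth runs from about (252,187) to (268,268), facing right (-y). The three yellow nuts fit the description; the blue ones do not.

```bash
cat >> h.py <<'E'
def blobs(im,lo,hi,amin):
    m=cv2.inRange(cv2.cvtColor(im,cv2.COLOR_BGR2HSV),np.array(lo),np.array(hi))
    m=cv2.morphologyEx(m,cv2.MORPH_CLOSE,np.ones((3,3)))
    cs,_=cv2.findContours(m,cv2.RETR_EXTERNAL,cv2.CHAIN_APPROX_NONE)
    return [c for c in cs if cv2.contourArea(c)>amin]
def nuts(im):
    return [pix2w("top",*cv2.minEnclosingCircle(c)[0],.012)[:2] for c in blobs(im,(18,120,120),(35,255,255),60) if cv2.contourArea(c)<600]
E
python3 - <<'E'
from h import *
im=cv2.imread("pics/top0.png"); np.set_printoptions(precision=4,suppress=True)
for a in nuts(im): print("nut",a)
for c in blobs(im,(8,150,150),(20,255,255),2000):
    if cv2.contourArea(c)>9000: continue
    b=cv2.boxPoints(cv2.minAreaRect(c)); print("corral",cv2.contourArea(c)); [print(q,pix2w("top",*q)) for q in b]
for n,u,v,z in [("spring",428,242,.045),("tappet",378,318,.026),("socket",373,140,.038),("blue1",344,156,.012),("blue2",398,158,.012)]: print(n,pix2w("top",u,v,z))
c=im[120:340,230:460]; cv2.imwrite("pics/crop0.png",cv2.resize(c,None,fx=2.7,fy=2.7,interpolation=cv2.INTER_CUBIC)[:600])
E
```

```text
nut [ 0.4509 -0.1082]
nut [ 0.5666 -0.0801]
nut [ 0.6283 -0.2046]
spring [ 0.5114 -0.197   0.045 ]
tappet [ 0.3577 -0.0956  0.026 ]
socket [ 0.7247 -0.095   0.038 ]
blue1 [ 0.6976 -0.038   0.012 ]
blue2 [ 0.6908 -0.1529  0.012 ]
```

View pics/crop0.png

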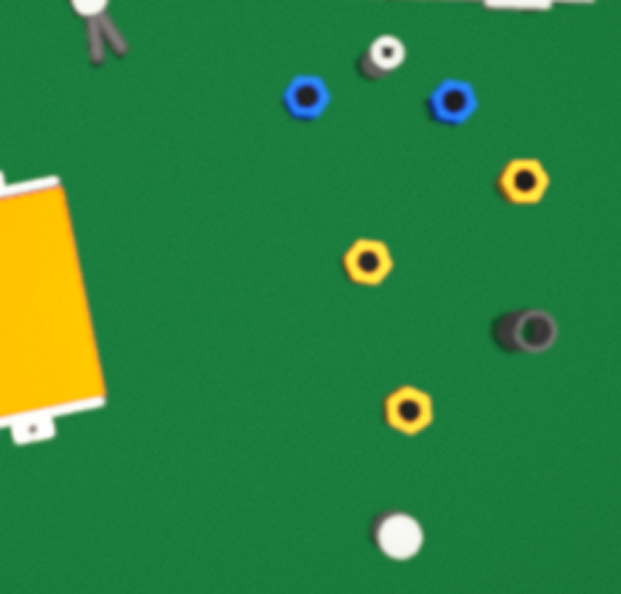

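The crop confirms the three yellow nuts, at crop pixels (524,181), (368,261) and (409,411); the mouth floor corners are at crop (63,187) and (104,400). Next I'll work out the corral frame and the push lanes.

```bash
cat >> h.py <<'E'
np.set_printoptions(precision=3,suppress=True)
N=pix2w("top",268.5,267.5)[:2]; F=pix2w("top",253.3,189.3)[:2]
O=(N+F)/2; ex=(F-N)/np.linalg.norm(F-N); ey=np.array([-ex[1],ex[0]])
def cor(p): d=np.array(p)-O; return np.array([d@ex,d@ey])
def delta(goal,yaw,z=None):
    "units to go, in a tool frame whose x is at world angle yaw (deg)"
    s=bot.sense(); R=np.array(s["ee_rot"]); p=np.array(s["tcp_pos"])
    Rn=np.array([[np.cos(yaw),np.sin(yaw),0],[np.sin(yaw),-np.cos(yaw),0],[0,0,-1]]) 
    d=np.array([*goal,p[2] if z is None else z])-p
    from scipy.spatial.transform import Rotation as Q
    print("now tool:",R.T@d/.025,"new tool:",Rn.T@d/.025,"turn",np.degrees(Q.from_matrix(R.T@Rn).as_rotvec())/10)
E
python3 - <<'E'
from h import *
print(N,F,np.linalg.norm(N-F),"yaw",np.degrees(np.arctan2(ex[1],ex[0])),cor([.5,.2]))
for n,p,x,y in [("B",[.5666,-.0801],.0,.08),("A",[.4509,-.1082],-.04,.06),("C",[.6283,-.2046],.045,.06)]:
    p=np.array(p); g=O+x*ex+y*ey; d=(g-p); L=np.linalg.norm(d); d/=L; a=np.arctan2(d[1],d[0])
    print(n,cor(p),"goal",g,"yaw",np.degrees(a),"push",L,"start tcp",p-.05*d,"end tcp",g-.026*d); delta(p-.05*d,a,.03)
E
```

```text
[0.461 0.128] [0.631 0.159] 0.17199743033981071 yaw 10.237507510587331 [-0.035  0.064]
B [-0.02  -0.224] goal [0.532 0.222] yaw 96.55949093697441 push 0.30438261160554664 start tcp [ 0.572 -0.13 ] end tcp [0.535 0.196]
now tool: [-23.378 -24.86    9.061] new tool: [-32.327  10.969   9.015] turn [-0.009  0.006  6.552]
A [-0.138 -0.231] goal [0.496 0.195] yaw 81.54943457333258 push 0.3070327541778252 start tcp [ 0.444 -0.158] end tcp [0.492 0.17 ]
now tool: [-18.82  -27.506   9.065] new tool: [-30.243  14.037   9.015] turn [-0.008  0.008  8.053]
C [ 0.019 -0.357] goal [0.58  0.211] yaw 96.680589366442 push 0.4180447453289166 start tcp [ 0.634 -0.254] end tcp [0.583 0.185]
now tool: [-27.262 -28.837   9.068] new tool: [-37.584  12.777   9.015] turn [-0.009  0.006  6.54 ]
```

{"fn": "step_arm", "kwargs": {"steps": [[[0,0,0.5],[0,0,0.785],0],[[0,0,0.5],[0,0,0.785],0],[[0,0,0.5],[0,0,0.785],0],[[0,0,0.5],[0,0,0.785],0],[[0,0,0.5],[0,0,0.785],0],[[0,0,0.5],[0,0,0.785],0],[[0,0,0.5],[0,0,0.785],0],[[0,0,0.5],[0,0,0.785],0]], "grip_force": 20}}

```text
time_s: 1.1
tcp_pos: [0.2075, 0.6419, 0.1553]
ee_rot: [[-0.157, 0.988, -0.0], [0.988, 0.157, -0.001], [-0.001, -0.0, -1.0]]
wrist_force: [0.1, -0.2, 0.7]
gripper_width: -0.0002
gripper_force: 0.0
```

```bash
python3 - <<'E'
from h import *
print(bot.sense()["tcp_pos"],bot.sense()["gripper_width"]); delta([.570,-.130],np.radians(93.9),.03)
E
```

```text
[0.208 0.642 0.155] -0.00018882053033265724
now tool: [-32.763   9.481   5.04 ] new tool: [-31.791  12.366   5.012] turn [-0.002  0.006  0.512]
```

{"fn": "step_arm", "kwargs": {"steps": [[[-1,0.3,0],[0,0,0],0],[[-1,0.3,0],[0,0,0],0],[[-1,0.3,0],[0,0,0],0],[[-1,0.3,0],[0,0,0],0],[[-1,0.3,0],[0,0,0],0],[[-1,0.3,0],[0,0,0],0],[[-1,0.3,0],[0,0,0],0],[[-1,0.3,0],[0,0,0],0]]}}

```text
time_s: 2.1
tcp_pos: [0.2998, 0.4532, 0.1563]
ee_rot: [[-0.161, 0.987, 0.0], [0.987, 0.161, 0.0], [0.0, 0.0, -1.0]]
wrist_force: [0.3, 0.5, 0.2]
gripper_width: 0.0003
gripper_force: 0.0
```

{"fn": "step_arm", "kwargs": {"steps": [[[-1,0.3,0],[0,0,0],0],[[-1,0.3,0],[0,0,0],0],[[-1,0.3,0],[0,0,0],0],[[-1,0.3,0],[0,0,0],0],[[-1,0.3,0],[0,0,0],0],[[-1,0.3,0],[0,0,0],0],[[-1,0.3,0],[0,0,0],0],[[-1,0.3,0],[0,0,0],0]]}}

```text
time_s: 3.1
tcp_pos: [0.3909, 0.2654, 0.1563]
ee_rot: [[-0.161, 0.987, 0.0], [0.987, 0.161, 0.0], [0.0, 0.0, -1.0]]
wrist_force: [-0.2, 0.3, -0.1]
gripper_width: -0.0002
gripper_force: 0.0
```

{"fn": "step_arm", "kwargs": {"steps": [[[-1,0.3,0],[0,0,0],0],[[-1,0.3,0],[0,0,0],0],[[-1,0.3,0],[0,0,0],0],[[-1,0.3,0],[0,0,0],0],[[-1,0.3,0],[0,0,0],0],[[-1,0.3,0],[0,0,0],0],[[-1,0.3,0],[0,0,0],0],[[-1,0.3,0],[0,0,0],0]]}}

```text
time_s: 4.1
tcp_pos: [0.4821, 0.0778, 0.1563]
ee_rot: [[-0.161, 0.987, 0.0], [0.987, 0.161, 0.0], [0.0, 0.0, -1.0]]
wrist_force: [0.4, -0.0, 1.0]
gripper_width: -0.0002
gripper_force: 0.0
```

```bash
python3 - <<'E'
from h import *
print(bot.sense()["tcp_pos"],bot.sense()["time_s"]); delta([.570,-.130],np.radians(93.9),.03)
E
```

```text
[0.482 0.078 0.156] 4.1
now tool: [-8.771  2.131  5.05 ] new tool: [-8.532  2.942  5.053] turn [ 0.001 -0.002  0.537]
```

{"fn": "step_arm", "kwargs": {"steps": [[[-1,0.3,0],[0,0,0.54],0],[[-1,0.37,0],[0,0,0],0],[[-1,0.37,0],[0,0,0],0],[[-1,0.37,0],[0,0,0],0],[[-1,0.37,0],[0,0,0],0],[[-1,0.37,0.5],[0,0,0],0],[[-1,0.37,0.6],[0,0,0],0],[[-1,0.37,0.7],[0,0,0],0]]}}

```text
time_s: 5.1
tcp_pos: [0.5704, -0.116, 0.1109]
ee_rot: [[-0.065, 0.998, 0.001], [0.998, 0.065, -0.0], [-0.0, 0.001, -1.0]]
wrist_force: [0.4, 0.3, 0.1]
gripper_width: 0.0003
gripper_force: 0.0
```

```bash
python3 - <<'E'
from h import *
print(bot.sense()["tcp_pos"]); delta([.570,-.130],np.radians(93.9),.03)
im=bot.snapshot("top"); print(nuts(im)); cv2.imwrite("pics/t1.png",im)
E
```

```text
[ 0.57  -0.116  0.111]
now tool: [-0.559 -0.053  3.237] new tool: [-0.559 -0.053  3.237] turn [ 0.004  0.001 -0.019]
[array([ 0.451, -0.108]), array([ 0.567, -0.081])]
```

{"fn": "step_arm", "kwargs": {"steps": [[[-0.56,-0.05,0.4],[0,0,0],0],[[0,0,0.7],[0,0,0],0],[[0,0,0.7],[0,0,0],0],[[0,0,0.6],[0,0,0],0],[[0,0,0.5],[0,0,0],0],[[0,0,0.2],[0,0,0],0],[[0,0,0.1],[0,0,0],0],[[0,0,0],[0,0,0],0]]}}

```text
time_s: 6.15
tcp_pos: [0.5699, -0.1287, 0.0315]
ee_rot: [[-0.068, 0.998, 0.001], [0.998, 0.068, -0.0], [-0.0, 0.001, -1.0]]
wrist_force: [0.3, 0.6, -0.3]
gripper_width: -0.0
gripper_force: 0.0
```

{"fn": "step_arm", "kwargs": {"steps": [[[0.4,0,0],[0,0,0],0],[[0.3,0,0],[0,0,0],0],[[0.3,0,0],[0,0,0],0],[[0.4,0,0],[0,0,0],0],[[0.5,0,0],[0,0,0],0],[[0.5,0,0],[0,0,0],0],[[0.5,0,0],[0,0,0],0],[[0.5,0,0],[0,0,0],0]]}}

```text
time_s: 7.15
tcp_pos: [0.5638, -0.0428, 0.0313]
ee_rot: [[-0.068, 0.998, -0.0], [0.998, 0.068, 0.0], [0.0, -0.0, -1.0]]
wrist_force: [-0.3, -1.2, 0.2]
gripper_width: -0.0002
gripper_force: 0.4
```

```bash
python3 - <<'E'
from h import *
delta(O+.013*ex+.064*ey,np.radians(93.9),.029)
im=bot.snapshot("top"); print(nuts(im)); cv2.imwrite("pics/t2.png",im)
E
```

```text
now tool: [10.086  0.031  0.092] new tool: [10.086  0.032  0.09 ] turn [-0.    -0.001 -0.001]
[array([ 0.561, -0.015]), array([ 0.628, -0.205])]
```

View pics/t2.png

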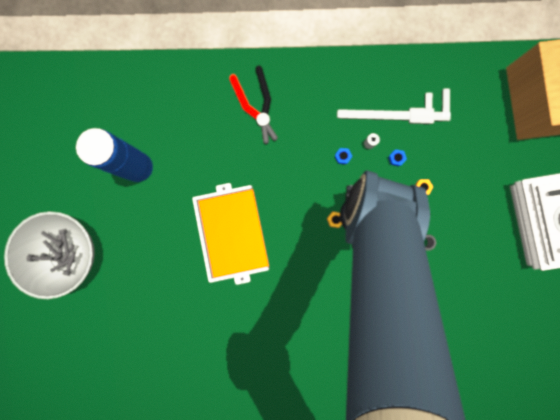

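The nut being pushed is at (336,219), just left of and in line with the tool, so it is travelling well. 10 units remain; I'll carry on.

{"fn": "step_arm", "kwargs": {"steps": [[[0.5,0,0],[0,0,0],0],[[0.5,0,0],[0,0,0],0],[[0.5,0,0],[0,0,0],0],[[0.5,0,0],[0,0,0],0],[[0.5,0,0],[0,0,0],0],[[0.5,0,0],[0,0,0],0],[[0.5,0,0],[0,0,0],0],[[0.5,0,0],[0,0,0],0]]}}

```text
time_s: 8.2
tcp_pos: [0.5571, 0.0568, 0.0313]
ee_rot: [[-0.068, 0.998, 0.0], [0.998, 0.068, 0.0], [0.0, 0.0, -1.0]]
wrist_force: [-0.6, -0.6, -0.6]
gripper_width: 0.0
gripper_force: 0.2
```

```bash
python3 - <<'E'
from h import *
delta(O+.013*ex+.064*ey,np.radians(93.9),.029)
im=bot.snapshot("top"); print(nuts(im),[cor(n) for n in nuts(im)]); 
E
```

```text
now tool: [6.093 0.028 0.091] new tool: [6.093 0.031 0.091] turn [ 0.    -0.001 -0.002]
[array([ 0.451, -0.108]), array([ 0.628, -0.204])] [array([-0.138, -0.231]), array([ 0.019, -0.357])]
```

```bash
python3 - <<'E'
from h import *
im=bot.snapshot("top"); u,v=map(int,w2pix("top",[.555,.083,.012])); print(u,v)
cv2.imwrite("pics/t3.png",cv2.resize(im[v-70:v+70,u-100:u+80],None,fx=3,fy=3))
E
```

```text
288 223
```

View pics/t3.png

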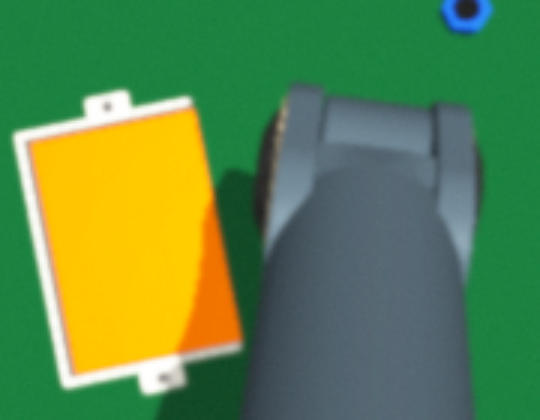

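The nut, expected at crop (300,210), is hidden under the wrist, and the lane to the corral is clear. I'll continue and check afterwards.

{"fn": "step_arm", "kwargs": {"steps": [[[0.5,0,0],[0,0,0],0],[[0.5,0,0],[0,0,0],0],[[0.5,0,0],[0,0,0],0],[[0.5,0,0],[0,0,0],0],[[0.5,0,0],[0,0,0],0],[[0.5,0,0],[0,0,0],0],[[0.5,0,0],[0,0,0],0],[[0.5,0,0],[0,0,0],0]]}}

```text
time_s: 9.3
tcp_pos: [0.5503, 0.1566, 0.0313]
ee_rot: [[-0.068, 0.998, -0.0], [0.998, 0.068, 0.0], [0.0, -0.0, -1.0]]
wrist_force: [-0.3, -1.0, -0.0]
gripper_width: 0.0
gripper_force: 0.4
```

```bash
python3 - <<'E'
from h import *
delta(O+.013*ex+.064*ey,np.radians(93.9),.029)
im=bot.snapshot("scene"); u,v=map(int,w2pix("scene",[.55,.18,.012])); print(u,v)
cv2.imwrite("pics/s3.png",cv2.resize(im[v-80:v+80,u-110:u+110],None,fx=3,fy=3))
E
```

```text
now tool: [2.092 0.03  0.091] new tool: [2.092 0.031 0.091] turn [-0.    -0.    -0.002]
285 199
```

View pics/s3.png

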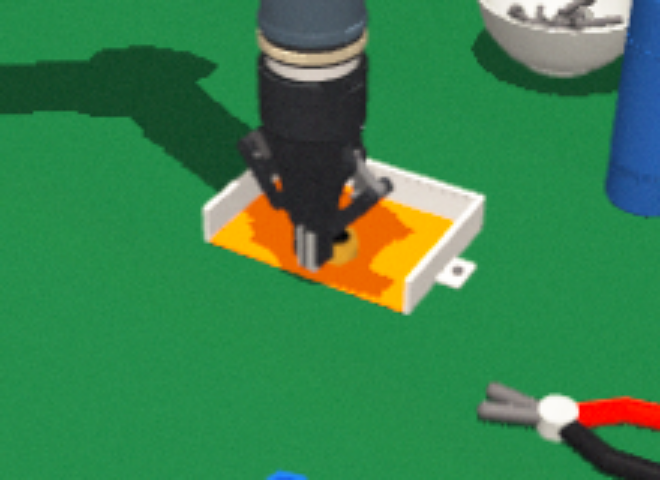

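The nut is at crop (342,245), right in front of the fingers and already past the mouth. I'll finish this push, back off and lift.

{"fn": "step_arm", "kwargs": {"steps": [[[0.5,0,0],[0,0,0],0],[[0.5,0,0],[0,0,0],0],[[0.5,0,0],[0,0,0],0],[[0.4,0,0],[0,0,0],0],[[-0.4,0,0],[0,0,0],0],[[-0.8,0,-0.6],[0,0,0],0],[[-1,0,-1],[0,0,0],0],[[-1,0,-1],[0,0,0],0]]}}

```text
time_s: 10.35
tcp_pos: [0.5528, 0.1197, 0.098]
ee_rot: [[-0.064, 0.998, 0.001], [0.998, 0.064, -0.001], [-0.001, 0.001, -1.0]]
wrist_force: [0.2, -0.3, -0.0]
gripper_width: -0.0002
gripper_force: 0.0
```

{"fn": "step_arm", "kwargs": {"steps": [[[-1,0.2,0],[0,0,0.37],0],[[-1,0.2,0],[0,0,0.37],0],[[-1,0.2,0],[0,0,0.37],0],[[-1,0.2,0],[0,0,0.37],0],[[-1,-0.2,0],[0,0,0],0],[[-1,-0.2,0],[0,0,0],0],[[-1,-0.2,0],[0,0,0],0],[[-1,-0.2,0],[0,0,0],0]]}}

```text
time_s: 11.35
tcp_pos: [0.5302, -0.0729, 0.0958]
ee_rot: [[0.192, 0.981, -0.001], [0.981, -0.192, -0.0], [-0.0, -0.001, -1.0]]
wrist_force: [0.5, -0.3, -0.5]
gripper_width: 0.0
gripper_force: 0.0
```

```bash
python3 - <<'E'
from h import *
print(bot.sense()["tcp_pos"]);delta([.4414,-.157],np.radians(79.0),.03)
im=bot.snapshot("top"); print([(n,cor(n)) for n in nuts(im)])
E
```

```text
[ 0.53  -0.073  0.096]
now tool: [-3.981 -2.84   2.636] new tool: [-3.979 -2.846  2.631] turn [-0.006  0.002 -0.005]
[(array([ 0.448, -0.106]), array([-0.14 , -0.229])), (array([ 0.628, -0.204]), array([ 0.019, -0.357]))]
```

{"fn": "step_arm", "kwargs": {"steps": [[[-1,-0.7,0],[0,0,0],0],[[-1,-0.7,0],[0,0,0],0],[[-1,-0.7,0],[0,0,0],0],[[-1,-0.75,0.2],[0,0,0],0],[[0,0,0.7],[0,0,0],0],[[0,0,0.8],[0,0,0],0],[[0,0,0.7],[0,0,0],0],[[0,0,0.2],[0,0,0],0]]}}

```text
time_s: 12.4
tcp_pos: [0.4413, -0.1562, 0.0302]
ee_rot: [[0.191, 0.982, -0.002], [0.982, -0.191, 0.0], [-0.0, -0.002, -1.0]]
wrist_force: [0.1, -0.2, 0.1]
gripper_width: -0.0001
gripper_force: 0.0
```

{"fn": "step_arm", "kwargs": {"steps": [[[0.4,0,0],[0,0,0],0],[[0.3,0,0],[0,0,0],0],[[0.3,0,0],[0,0,0],0],[[0.4,0,0],[0,0,0],0],[[0.5,0,0],[0,0,0],0],[[0.5,0,0],[0,0,0],0],[[0.5,0,0],[0,0,0],0],[[0.5,0,0],[0,0,0],0]]}}

```text
time_s: 13.4
tcp_pos: [0.4583, -0.0716, 0.0313]
ee_rot: [[0.189, 0.982, -0.0], [0.982, -0.189, 0.0], [0.0, -0.0, -1.0]]
wrist_force: [0.6, -1.2, 0.6]
gripper_width: -0.0003
gripper_force: 0.4
```

```bash
python3 - <<'E'
from h import *
d=np.array([.191,.982])
print(bot.sense()["tcp_pos"]);delta(O-.025*ex+.06*ey-.026*d,np.radians(79.0),.03)
im=bot.snapshot("top"); print([(n,cor(n)) for n in nuts(im)])
cv2.imwrite("pics/t4.png",cv2.resize(im[160:340,180:480],None,fx=2.6,fy=2.6))
E
```

```text
[ 0.458 -0.072  0.031]
now tool: [9.953 0.017 0.051] new tool: [ 9.953 -0.     0.05 ] turn [-0.001 -0.     0.01 ]
[(array([ 0.463, -0.045]), array([-0.115, -0.171])), (array([ 0.628, -0.204]), array([ 0.019, -0.357]))]
```

View pics/t4.png

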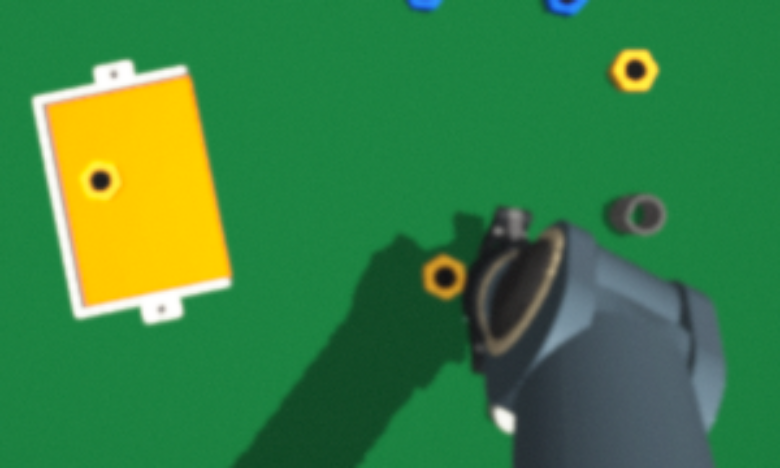

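The first nut lies well inside the corral at crop (100,181), and the second, at (445,277), is running true in front of the fingers. I'll push it the remaining ~9.9 units.

{"fn": "step_arm", "kwargs": {"steps": [[[0.5,0,0],[0,0,0],0],[[0.5,0,0],[0,0,0],0],[[0.5,0,0],[0,0,0],0],[[0.5,0,0],[0,0,0],0],[[0.5,0,0],[0,0,0],0],[[0.5,0,0],[0,0,0],0],[[0.5,0,0],[0,0,0],0],[[0.5,0,0],[0,0,0],0]]}}

```text
time_s: 14.45
tcp_pos: [0.4773, 0.0265, 0.0313]
ee_rot: [[0.189, 0.982, -0.0], [0.982, -0.189, 0.0], [0.0, -0.0, -1.0]]
wrist_force: [-0.2, -0.7, 0.1]
gripper_width: 0.0002
gripper_force: 0.2
```

```bash
python3 - <<'E'
from h import *
d=np.array([.191,.982])
print(bot.sense()["tcp_pos"]);delta(O-.025*ex+.06*ey-.026*d,np.radians(79.0),.03)
for n in("top","scene"):
    im=bot.snapshot(n)
    for c in blobs(im,(14,100,90),(35,255,255),40):
        if cv2.contourArea(c)<600: u=cv2.minEnclosingCircle(c)[0]; p=pix2w(n,*u,.012)[:2]; print(n,u,p,cor(p))
E
```

```text
[0.477 0.026 0.031]
now tool: [5.957 0.014 0.051] new tool: [5.957 0.006 0.05 ] turn [-0.001 -0.     0.008]
top (299.5, 257.0) [0.483 0.062] [-0.076 -0.069]
top (423.06451416015625, 186.2903289794922) [ 0.629 -0.203] [ 0.02  -0.356]
scene (81.5, 419.0) [ 0.684 -0.416] [ 0.036 -0.576]
scene (3.7666666507720947, 354.23333740234375) [ 0.487 -0.455] [-0.165 -0.579]
scene (173.5, 317.5) [ 0.632 -0.203] [ 0.023 -0.356]
scene (226.5, 214.5) [0.49  0.054] [-0.071 -0.078]
scene (224.5, 5.5) [-0.953  1.366] [-1.257  1.469]
scene (206.0, 3.5) [-1.083  1.338] [-1.391  1.464]
scene (115.5, 4.0) [-1.588  1.028] [-1.942  1.249]
```

{"fn": "step_arm", "kwargs": {"steps": [[[0.5,0,0],[0,0,0],0],[[0.5,0,0],[0,0,0],0],[[0.5,0,0],[0,0,0],0],[[0.5,0,0],[0,0,0],0],[[0.5,0,0],[0,0,0],0],[[0.5,0,0],[0,0,0],0],[[0.5,0,0],[0,0,0],0],[[0.5,0,0],[0,0,0],0]]}}

```text
time_s: 15.55
tcp_pos: [0.4962, 0.1246, 0.0313]
ee_rot: [[0.189, 0.982, -0.0], [0.982, -0.189, 0.0], [0.0, -0.0, -1.0]]
wrist_force: [-0.3, -0.5, 0.4]
gripper_width: -0.0004
gripper_force: 0.4
```

{"fn": "step_arm", "kwargs": {"steps": [[[0.5,0,0],[0,0,0],0],[[0.5,0,0],[0,0,0],0],[[0.5,0,0],[0,0,0],0],[[0.4,0,0],[0,0,0],0],[[-0.4,0,0],[0,0,0],0],[[-0.8,0,-0.6],[0,0,0],0],[[-1,0,-1],[0,0,0],0],[[-1,0,-1],[0,0,0],0]]}}

```text
time_s: 16.55
tcp_pos: [0.4892, 0.0888, 0.0977]
ee_rot: [[0.192, 0.981, -0.0], [0.981, -0.192, -0.0], [-0.0, -0.0, -1.0]]
wrist_force: [0.0, -0.2, 0.5]
gripper_width: -0.0002
gripper_force: 0.0
```

{"fn": "step_arm", "kwargs": {"steps": [[[-1,0.7,0],[0,0,-0.43],0],[[-1,0.7,0],[0,0,-0.43],0],[[-1,0.7,0],[0,0,-0.43],0],[[-1,0.6,0],[0,0,-0.43],0],[[-1,0.5,0],[0,0,0],0],[[-1,0.5,0],[0,0,0],0],[[-1,0.5,0],[0,0,0],0],[[-1,0.5,0],[0,0,0],0]]}}

```text
time_s: 17.55
tcp_pos: [0.6089, -0.1103, 0.0974]
ee_rot: [[-0.106, 0.994, 0.0], [0.994, 0.106, -0.001], [-0.001, 0.0, -1.0]]
wrist_force: [0.1, -0.6, -0.4]
gripper_width: -0.0
gripper_force: 0.0
```

```bash
python3 - <<'E'
from h import *
print(bot.sense()["tcp_pos"]);delta([.6337,-.254],np.radians(96.2),.03)
E
```

```text
[ 0.609 -0.11   0.097]
now tool: [-5.819  0.378  2.698] new tool: [-5.821  0.367  2.695] turn [ 0.     0.003 -0.011]
```

{"fn": "step_arm", "kwargs": {"steps": [[[-1,0.06,0],[0,0,0],0],[[-1,0.06,0],[0,0,0],0],[[-1,0.06,0],[0,0,0],0],[[-1,0.06,0],[0,0,0],0],[[-1,0.06,0],[0,0,0],0],[[-0.8,0.06,0],[0,0,0],0],[[0,0,0.5],[0,0,0],0],[[0,0,0.7],[0,0,0],0]]}}

```text
time_s: 18.55
tcp_pos: [0.6344, -0.2491, 0.0654]
ee_rot: [[-0.11, 0.994, -0.0], [0.994, 0.11, 0.001], [0.001, 0.0, -1.0]]
wrist_force: [-0.1, 0.2, -0.4]
gripper_width: -0.0001
gripper_force: 0.0
```

{"fn": "step_arm", "kwargs": {"steps": [[[0,0,0.7],[0,0,0],0],[[0,0,0.6],[0,0,0],0],[[0,0,0.15],[0,0,0],0],[[0,0,0],[0,0,0],0],[[0.4,0,0],[0,0,0],0],[[0.3,0,0],[0,0,0],0],[[0.3,0,0],[0,0,0],0],[[0.4,0,0],[0,0,0],0]]}}

```text
time_s: 19.55
tcp_pos: [0.6309, -0.2149, 0.0303]
ee_rot: [[-0.109, 0.994, 0.001], [0.994, 0.109, -0.0], [-0.0, 0.001, -1.0]]
wrist_force: [0.3, -0.9, -0.2]
gripper_width: -0.0004
gripper_force: 0.2
```

```bash
python3 - <<'E'
from h import *
d=np.array([-.108,.994])
print(bot.sense()["tcp_pos"]);delta(O+.048*ex+.05*ey-.026*d,np.radians(96.2),.03)
im=bot.snapshot("top"); print([(n,cor(n)) for n in nuts(im)])
m=cv2.inRange(im,np.array((0,0,0)),np.array((70,90,90)))[190:280,198:268]
for c in cv2.findContours(m.copy(),0,1)[0]:
    if cv2.contourArea(c)>8: u=np.array(cv2.minEnclosingCircle(c)[0])+[198,190]; print("bore",u,cor(pix2w("top",*u,.012)[:2]))
E
```

```text
[ 0.631 -0.215  0.03 ]
now tool: [15.71  -0.031  0.008] new tool: [15.71  -0.051  0.013] turn [0.003 0.002 0.007]
[(array([ 0.626, -0.189]), array([ 0.02 , -0.341]))]
bore [234.25 245.5 ] [-0.026  0.062]
bore [218.5 229.5] [0.014 0.088]
```

Nuts A and B sit at (-26,62) and (14,88) mm in the corral frame. I'll push the third ~15.7 units.

{"fn": "step_arm", "kwargs": {"steps": [[[0.5,0,0],[0,0,0],0],[[0.5,0,0],[0,0,0],0],[[0.5,0,0],[0,0,0],0],[[0.5,0,0],[0,0,0],0],[[0.5,0,0],[0,0,0],0],[[0.5,0,0],[0,0,0],0],[[0.5,0,0],[0,0,0],0],[[0.5,0,0],[0,0,0],0]]}}

```text
time_s: 20.6
tcp_pos: [0.6198, -0.115, 0.03]
ee_rot: [[-0.109, 0.994, -0.0], [0.994, 0.109, 0.0], [0.0, -0.0, -1.0]]
wrist_force: [0.2, -0.2, 0.8]
gripper_width: -0.0001
gripper_force: 0.2
```

{"fn": "step_arm", "kwargs": {"steps": [[[0.5,0,0],[0,0,0],0],[[0.5,0,0],[0,0,0],0],[[0.5,0,0],[0,0,0],0],[[0.5,0,0],[0,0,0],0],[[0.5,0,0],[0,0,0],0],[[0.5,0,0],[0,0,0],0],[[0.5,0,0],[0,0,0],0],[[0.5,0,0],[0,0,0],0]]}}

```text
time_s: 21.6
tcp_pos: [0.6088, -0.0156, 0.03]
ee_rot: [[-0.109, 0.994, 0.0], [0.994, 0.109, 0.0], [0.0, 0.0, -1.0]]
wrist_force: [0.9, -0.6, -1.0]
gripper_width: 0.0002
gripper_force: 0.1
```

```bash
python3 - <<'E'
from h import *
d=np.array([-.108,.994])
print(bot.sense()["tcp_pos"]);delta(O+.048*ex+.05*ey-.026*d,np.radians(96.2),.03)
for n in("top","scene"):
    im=bot.snapshot(n)
    for c in blobs(im,(14,100,90),(35,255,255),40):
        if cv2.contourArea(c)<600: u=cv2.minEnclosingCircle(c)[0]; p=pix2w(n,*u,.012)[:2]; print(n,u,p,cor(p))
E
```

```text
[ 0.609 -0.016  0.03 ]
now tool: [ 7.691 -0.025  0.002] new tool: [ 7.691 -0.035  0.001] turn [ 0.    -0.001  0.008]
top (320.5, 199.5) [0.605 0.015] [ 0.035 -0.137]
scene (81.5, 419.0) [ 0.684 -0.416] [ 0.036 -0.576]
scene (3.7666666507720947, 354.23333740234375) [ 0.487 -0.455] [-0.165 -0.579]
scene (254.1875, 250.125) [0.615 0.013] [ 0.045 -0.141]
scene (226.5, 5.5) [-0.943  1.373] [-1.247  1.474]
```

{"fn": "step_arm", "kwargs": {"steps": [[[0.5,0,0],[0,0,0],0],[[0.5,0,0],[0,0,0],0],[[0.5,0,0],[0,0,0],0],[[0.5,0,0],[0,0,0],0],[[0.5,0,0],[0,0,0],0],[[0.5,0,0],[0,0,0],0],[[0.5,0,0],[0,0,0],0],[[0.5,0,0],[0,0,0],0]]}}

```text
time_s: 22.7
tcp_pos: [0.5979, 0.0838, 0.03]
ee_rot: [[-0.109, 0.994, -0.0], [0.994, 0.109, 0.0], [0.0, -0.0, -1.0]]
wrist_force: [-0.0, -0.2, -0.1]
gripper_width: -0.0002
gripper_force: 0.2
```

{"fn": "step_arm", "kwargs": {"steps": [[[0.5,0,0],[0,0,0],0],[[0.5,0,0],[0,0,0],0],[[0.5,0,0],[0,0,0],0],[[0.5,0,0],[0,0,0],0],[[0.5,0,0],[0,0,0],0],[[0.5,0,0],[0,0,0],0],[[0.5,0,0],[0,0,0],0],[[0.2,0,0],[0,0,0],0]]}}

```text
time_s: 23.7
tcp_pos: [0.5876, 0.1763, 0.03]
ee_rot: [[-0.111, 0.994, -0.0], [0.994, 0.111, 0.0], [0.0, -0.0, -1.0]]
wrist_force: [-0.6, -1.0, 0.6]
gripper_width: -0.0
gripper_force: 0.1
```

{"fn": "step_arm", "kwargs": {"steps": [[[-0.4,0,0],[0,0,0],0],[[-0.8,0,-0.6],[0,0,0],0],[[-1,0,-1],[0,0,0],0],[[-1,0,-1],[0,0,0],0],[[-1,0,0],[0,0,0],0],[[-1,0,0],[0,0,0],0],[[-1,0,0],[0,0,0],0],[[-1,0,0],[0,0,0],0]]}}

```text
time_s: 24.7
tcp_pos: [0.6075, -0.0079, 0.0963]
ee_rot: [[-0.106, 0.994, 0.001], [0.994, 0.106, -0.001], [-0.001, 0.001, -1.0]]
wrist_force: [0.5, 0.0, 0.1]
gripper_width: -0.0001
gripper_force: 0.0
```

{"fn": "step_arm", "kwargs": {"steps": [[[-1,0,0],[0,0,0],0],[[-1,0,0],[0,0,0],0],[[0,0,0],[0,0,0],0],[[0,0,0],[0,0,0],0]]}}

```text
time_s: 25.2
tcp_pos: [0.6128, -0.054, 0.0955]
ee_rot: [[-0.108, 0.994, 0.0], [0.994, 0.108, 0.001], [0.001, 0.0, -1.0]]
wrist_force: [-1.2, 0.5, 0.4]
gripper_width: 0.0001
gripper_force: 0.0
```

```bash
python3 - <<'E'
from h import *
im=bot.snapshot("top"); cv2.imwrite("pics/t5.png",im)
m=cv2.inRange(im,np.array((0,0,0)),np.array((70,90,90)))[188:280,198:268]
for c in cv2.findContours(m.copy(),0,1)[0]:
    if cv2.contourArea(c)>8: u=np.array(cv2.minEnclosingCircle(c)[0])+[198,188]; print("bore",u,cor(pix2w("top",*u,.012)[:2]))
E
```

```text
bore [234.25 245.5 ] [-0.026  0.062]
bore [218.5 229.5] [0.014 0.088]
bore [231.833 211.167] [0.047 0.053]
```

View pics/t5.png

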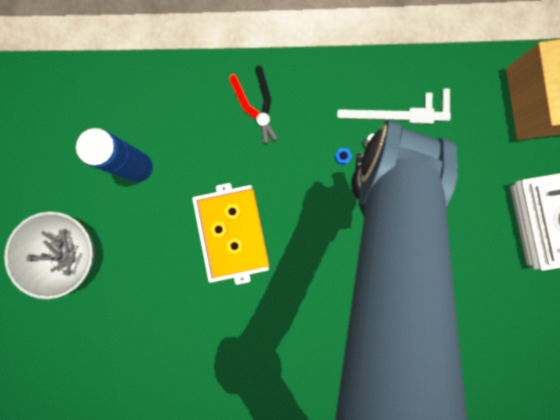

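All three nuts are wholly inside the corral at (232,211), (218,229) and (234,245). The arm is clear at 7 cm tip height, so I'm handing in.

```bash
python3 -c "
from bench import bot
print(bot.hand_in())"
```

```text
the job is handed in; nothing more can be done
None
```

All three yellow nuts were swept with closed fingers and lie wholly inside the corral, 53 to 88 mm past the mouth line. The arm was kept away from everything else on the bench, and I handed the job in at about 25 s; the hand-in returned no verdict.

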